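# Slide the numeric keypad under the low riser

### The arm

A 7-joint arm with a two-finger parallel gripper is mounted at the origin on the work surface. World frame = base frame: x ahead of the robot, y to its left, z up, the work surface at z = 0. Lengths are in m, angles in rad, forces in N, time in s.
With the tool pointing down it reaches from about 0.425 to 0.875 m from the base axis. Payload 4.7 kg.
Tool frame: the origin (TCP) lies between the finger pads; the fingertips stand ctrl.tip_reach ahead of it and the grasp point (between the pads) lies 5 mm behind it (ctrl.tip_reach is the distance from the TCP to the fingertips, in m); z points along the fingers, y is the direction in which the jaws open and shut (so a half turn about z gives the same grasp; the last joint's range is limited). The gripper opens to 87 mm and grips with 3 to 60 N. Pads are 19 mm wide; open, the fingers measure 117 mm over their backs; the gripper's body (75 mm by 190 mm) begins 51 mm behind the grasp point.
Start: joints at [1.304, 0.321, -0.07, 1.45, 0.023, 1.371, -0.057], TCP at [0.18, -0.625, 0.237] pointing down, gripper open.
Joint ranges: [-2.86, 2.86], [-0.3, 2.09], [-1.38, 1.24], [0.06, 2.45], [-1.56, 4.7], [0.09, 2.05], [-2.69, 2.69]. Speed limits (rad/s): [2.57, 2.57, 3.14, 3.14, 3.14, 3.14, 3.14].

### API

Orientations are given as a rotation vector (axis times angle).
In Python, from bench import ctrl gives the robot as it stands.
- The arm moves only by the shell command python3 -m handwheel 'ROWS' [FORCE]. ROWS is JSON, a list of rows, each a list of 7 numbers: the shift along the tool's x, y, z in mm, then the turn, a rotation vector about the tool's x, y, z in rad, then the gripper's target within -1 to 1 (shut at 1, half-way at 0, fully open at -1). In form: [[dx, dy, dz, ax, ay, az, grip], ...]. A call has 1 to 12 rows; each row is the pose to reach, as a shift and turn from the pose commanded when the call began, along the tool's axes at that moment; what a row does not reach only later rows make up. A row lasts 1/8 s, in which the tool goes at most 62.5 mm and 10.7 degrees, less where a joint would pass 70% of its speed; a pose out of reach is approached as far as the arm can. A call with a gripper value outside its range is refused whole. The fingers move at their own pace and stop on an object; FORCE is the grip in N (left out, the last holds). Time passes only in rows, so rows that repeat a pose let the fingers close. It gives the time, the measured TCP pose, the force and the opening at its end, in the units of the state.
- ctrl.get_state(): the state, without advancing time (a new reading comes with each control period).
- ctrl.get_image(name): name is "scene" or "side" or "wrist"; returns the picture (384x512x3 uint8, red, green, blue); there is no depth.
- ctrl.camera_model(name): a dict with "mtx" (3x3 intrinsics, pixels), "k1" (the pictures are not rectified: a ray, as slopes to the right and down, at radius r is drawn at 1 + k1 r^2 times it, then the intrinsics apply), "xyz" and "orientation" of the camera in the world. Camera axes: x right, y up, looking along -z (the intrinsics and any distortion apply to the point x, -y, -z); pixel columns grow to the right and rows downward; lengths in m; the calibration is good to about 2 mm. A picture is of the moment at which its call begins: read the wrist's pose just before it. camera_model takes no time and is no camera call; for the wrist camera it gives the pose at the moment of the call.
- ctrl.close_job(): hands the job in, once; it reports no verdict.
The state is a dict: "time": time; "joint_positions": joint angles; "qd": joint speeds; "joint_torque": joint torques, N m; "position": TCP position; "tool_rot": TCP orientation; "ft_force": force on the tool from outside, world axes, zero at the start; "torque": the same for the moment, N m; "grip_width": opening from 0.0 (shut) to 1.0 (fully open).
Only numpy, scipy, OpenCV 4.12 (cv2) and the standard library are available. Lean on these libraries where they do the work, as an engineer would, in place of code of your own. Each camera call takes 0.05 s, during which the arm holds its last target.

### The job

Push the numeric keypad along the desk with your fingertips and slide it under the low steel riser, between its two side legs, until it lies square beneath the deck and neither end sticks out. Keep the keypad flat on the desk all the way: do not tip it up or lift it. Do not shift the riser, and leave the calculator, mouse, stapler and mug where they are.

Things in the scene. Friction and masses are not known exactly. Their poses are not given: they have to be found in the camera images.
- keypad: Slim numeric keypad, loose, about 0.16 kg: 86 mm wide (x), 120 mm long (y), 14 mm silver case plus a 4 by 5 field of white keys, 18 mm high overall. Origin: centre of its underside, z up. Starts flat on the desk at one open end of the riser (the calculator is at the other), to the side of the tunnel's line and turned up to 0.55 rad. Either end of its length may go in first.
- riser: Grey steel bridge, loose, 1.8 kg. Deck 150 (x) by 160 mm (y), underside 23 mm and top 31 mm above the desk; solid legs 15 mm thick under its two 160 mm sides. Tunnel below: 120 mm wide, 23 mm high, along y, open at both ends (y = -80 and +80 mm, the deck's edges). A black network switch fixed mid-deck, 110 (x) by 48 mm (y), tops out at 55 mm. Origin: centre of footprint, on the desk, z up.
- calculator: Desk calculator, loose, to be left alone: 150 mm (x) by 105 mm (y), 24 mm high, with a raised display bar at its +x end to 38 mm high, too high for the riser. Origin: centre of its underside.
- mouse: White computer mouse, loose, to be left alone: 100 by 58 mm, 32 mm high, on the robot's side of the riser. Origin: centre of its underside.
- stapler: Stapler, loose, to be left alone: 35 mm (x) by 130 mm (y), 58 mm high, beyond the riser. Origin: centre of its underside.
- mug: White mug, loose, to be left alone: 80 mm across, 90 mm high, handle to its +y, beyond the riser. Origin: centre of its underside.
Not all that is in view belongs to the job. Of the things that look like the keypad, the middle-sized one is meant. Leave any blue look-alike of the riser alone.

How it is judged:
By the outcome, as a careful person would: the job done as asked, in the order asked, and still so for the second after the job is handed in, with the robot touching nothing.
It also fails if it takes over 58 s, if anything falls off the work surface, if the arm or the gripper's body presses on something with over 40 N, if the wrist force passes 120 N, or if a joint passes its speed limit or range.

## Working session

There is one attempt and no reset: what is moved stays moved. The work goes in short steps, Python scripts to look and compute and a shell command to move; the robot and the scene stay as the last step left them, time stands still between calls to the robot, and variables do not carry over. Pictures are saved under pics/ and viewed, and the job is handed in when it is done.

```bash
mkdir -p pics; ls
python3 - <<'E'
from bench import ctrl
import cv2
for n in ("scene","side","wrist"):
    m=ctrl.camera_model(n); im=ctrl.get_image(n)
    cv2.imwrite(f"pics/{n}0.png",im[:,:,::-1]); print(n,m)
print(ctrl.get_state(), ctrl.tip_reach)
E
```

```text
pics
scene {'mtx': array([[353.52527513,   0.        , 256.85745669],
       [  0.        , 353.52527513, 191.89902165],
       [  0.        ,   0.        ,   1.        ]]), 'k1': -0.06460716134254996, 'xyz': array([ 0.96802331, -0.20914512,  0.70833216]), 'orientation': array([0.53931322, 0.34568657, 1.0563523 ])}
side {'mtx': array([[460.24885613,   0.        , 259.22197724],
       [  0.        , 460.24885613, 190.98977424],
       [  0.        ,   0.        ,   1.        ]]), 'k1': 0.009383749085034782, 'xyz': array([ 0.39252105, -1.00905701,  0.66468794]), 'orientation': array([ 1.03429286, -0.08182216, -0.10409132])}
wrist {'mtx': array([[268.26745927,   0.        , 254.43263531],
       [  0.        , 268.26745927, 192.60863478],
       [  0.        ,   0.        ,   1.        ]]), 'k1': -0.04702755217739306, 'xyz': array([ 0.24624559, -0.60372593,  0.38351549]), 'orientation': array([-0.2206073 ,  0.16921184, -1.28084768])}
{'time': 0.15, 'joint_positions': array([ 1.30408265,  0.32165149, -0.07010035,  1.45137783,  0.02264132,
        1.37078064, -0.05691473]), 'qd': array([-0.00123648, -0.00154937,  0.00078123, -0.00307341, -0.00032859,
        0.00080309,  0.00055666]), 'joint_torque': array([ 6.78801498e-04, -4.91797900e+01, -4.04605586e-01, -3.12877464e+01,
       -6.41887961e-02,  4.04880394e-02,  1.10255239e-04]), 'position': array([ 0.17998578, -0.62418494,  0.23572218]), 'tool_rot': array([-3.10928819e+00, -4.39508184e-01,  4.99828545e-04]), 'ft_force': array([ 0.21120064, -0.21364389,  0.03354348]), 'torque': array([-0.0133129 ,  0.02079181, -0.02201796]), 'grip_width': 1.0035764836144372} 0.014
```

View pics/scene0.png

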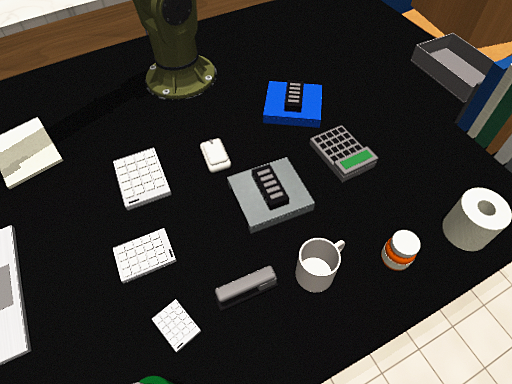

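View pics/side0.png

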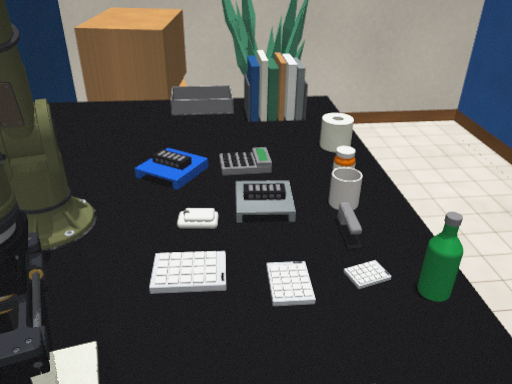

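View pics/wrist0.png

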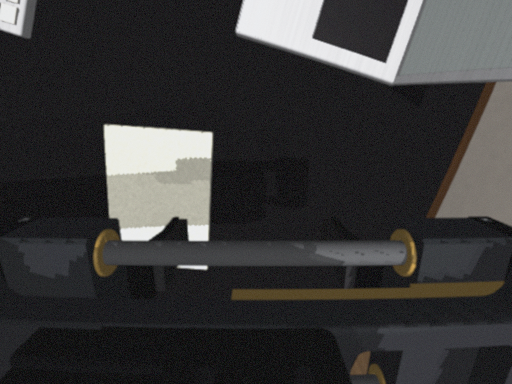

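```bash
cat > h.py <<'E'
import numpy as np, cv2
from scipy.spatial.transform import Rotation as R
from scipy.optimize import least_squares
def proj(m,P):
    P=np.atleast_2d(P); Rm=R.from_rotvec(m["orientation"]).as_matrix()
    c=(P-m["xyz"])@Rm
    x=c[:,0]/-c[:,2]; y=-c[:,1]/-c[:,2]; k=1+m["k1"]*(x*x+y*y)
    K=m["mtx"]; return np.c_[K[0,0]*x*k+K[0,2],K[1,1]*y*k+K[1,2]]
def unproj(m,px,z):
    px=np.atleast_2d(np.float64(px)).reshape(-1,1,2)
    u=cv2.undistortPoints(px,m["mtx"],np.array([m["k1"],0,0,0.]))[:,0]
    d=np.c_[u[:,0],-u[:,1],-np.ones(len(u))]@R.from_rotvec(m["orientation"]).as_matrix().T
    t=(z-m["xyz"][2])/d[:,2]; return m["xyz"]+d*t[:,None]
def box(x,y,th,sx,sy,z0,z1):
    c,s=np.cos(th),np.sin(th)
    return np.array([[x+c*a*sx/2-s*b*sy/2,y+s*a*sx/2+c*b*sy/2,z] for z in (z0,z1) for a,b in((-1,-1),(1,-1),(1,1),(-1,1))])
def crop(im,x0,y0,x1,y1,s,fn):
    cv2.imwrite(fn,cv2.resize(im[y0:y1,x0:x1,::-1],None,fx=s,fy=s,interpolation=cv2.INTER_CUBIC))
E
python3 - <<'E'
import cv2
from h import *
a=cv2.imread('pics/scene0.png')[:,:,::-1]; b=cv2.imread('pics/side0.png')[:,:,::-1]
A=cv2.resize(a[145:290,100:325,::-1],None,fx=3.5,fy=3.5,interpolation=cv2.INTER_CUBIC)
B=cv2.resize(b[170:310,225:325,::-1],None,fx=4.2,fy=4.2,interpolation=cv2.INTER_CUBIC)
cv2.imwrite('pics/A.png',A);cv2.imwrite('pics/B.png',B)
E
```

```text
(no output)
```

View pics/A.png

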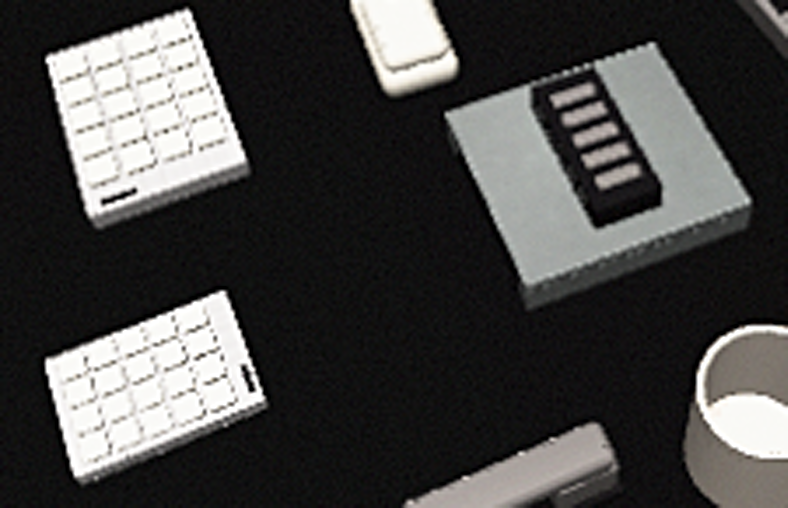

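View pics/B.png

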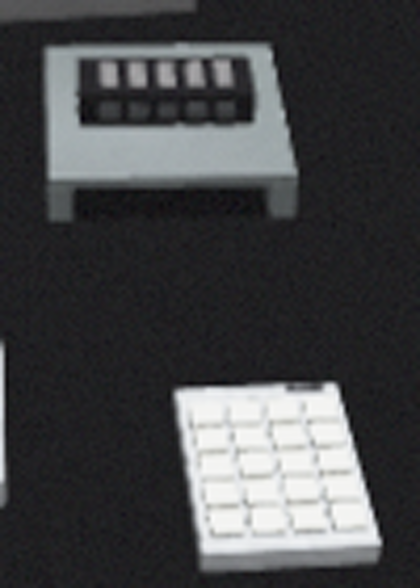

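Run:
```python
from bench import ctrl
from h import *
S=ctrl.camera_model("scene");D=ctrl.camera_model("side")
sc=lambda l:np.array(l)/3.5+[100,145]-0.35
sd=lambda l:np.array(l)/4.2+[225,170]-0.38
def fit(name,sx,sy,z,a,b):
    a=sc(a);b=sd(b)
    pa=unproj(S,a,z);pb=unproj(D,b,z)
    print(name,'scene',pa[:,:2].round(4).tolist(),'side',pb[:,:2].round(4).tolist())
    for nm,l in (('sc',[(S,pa)]),('sd',[(D,pb)]),('both',[(S,pa),(D,pb)])):
        f=lambda p:np.concatenate([(np.linalg.norm(q[:,None,:2]-box(*p,sx,sy,z,z)[None,4:,:2],axis=2).min(1)) for m,q in l])
        q=np.vstack([q for m,q in l]); 
        best=min((least_squares(f,[q[:,0].mean(),q[:,1].mean(),t]) for t in (-.4,0,.4)),key=lambda r:r.cost)
        print(nm,best.x.round(4),f(best.x).round(4))
fit('riser',.15,.16,.031,[(447,115),(655,43),(748,203),(527,288)],[(45,45),(271,43),(297,178),(47,178)])
fit('key',.086,.12,.014,[(47,358),(225,292),(266,402),(75,472)],[(176,388),(336,383),(381,546),(201,556)])
f=lambda l,sc_,m,z:unproj(m,l,z)[:,:2].round(3).tolist()
print('mouse',f([(214,155)],0,S,.02),f([(198,218)],0,D,.02))
print('big', f([(114,162),(154,150),(170,192),(127,208)],0,S,.014))
print('small', f([(152,318),(176,300),(200,330),(177,350)],0,S,.014))
print('stapler',f([(216,300),(275,272)],0,S,.03),'mug',f([(318,283)],0,S,0.0),'calc',f([(310,140),(342,126),(377,158),(343,180)],0,S,.024))
```

```text
riser scene [[0.472, -0.0447], [0.4825, 0.1143], [0.6296, 0.0995], [0.6192, -0.0567]] side [[0.4786, 0.1179], [0.6302, 0.1067], [0.6158, -0.0585], [0.4667, -0.044]]
sc [ 0.5508  0.0281 -0.0777] [0.0024 0.0007 0.0033 0.0008]
sd [ 0.5478  0.0305 -0.0825] [0.0018 0.0028 0.0031 0.001 ]
both [ 0.5493  0.0293 -0.0801] [0.0038 0.0017 0.0036 0.0015 0.0037 0.0036 0.0028 0.0015]
key scene [[0.5161, -0.3433], [0.523, -0.227], [0.6078, -0.2295], [0.5982, -0.3473]] side [[0.5197, -0.225], [0.6043, -0.2295], [0.6003, -0.3505], [0.5143, -0.348]]
sc [ 0.5613 -0.2868 -0.0595] [0.0015 0.0029 0.0001 0.0031]
sd [ 0.5596 -0.2883 -0.0393] [0.0018 0.0008 0.0006 0.0015]
both [ 0.5605 -0.2875 -0.0492] [0.0025 0.003  0.0015 0.0032 0.001  0.0021 0.0009 0.0027]
mouse [[0.381, -0.042]] [[0.372, -0.045]]
big [[0.275, -0.281], [0.285, -0.175], [0.435, -0.182], [0.431, -0.288]]
small [[0.704, -0.314], [0.691, -0.259], [0.767, -0.238], [0.781, -0.291]]
stapler [[0.733, -0.188], [0.735, -0.059]] mug [[0.788, 0.015]] calc [[0.455, 0.201], [0.452, 0.306], [0.587, 0.319], [0.604, 0.201]]
```

```bash
cat >> h.py <<'E'
def Rt(yaw,tilt=0,base='x'):
    """tool x horizontally along heading 'yaw', tool z down, then tips tilted toward tool-x heading by tilt"""
    x=np.array([np.cos(yaw),np.sin(yaw),0]);z=np.array([0,0,-1.]);
    z2=z*np.cos(tilt)+x*np.sin(tilt); x2=x*np.cos(tilt)-z*np.sin(tilt)
    return np.c_[x2,np.cross(z2,x2),z2]
def row(st,target,Rg=None):
    R0=R.from_rotvec(st["tool_rot"]).as_matrix()
    d=R0.T@(np.array(target)-st["position"])*1000
    w=np.zeros(3) if Rg is None else R.from_matrix(R0.T@Rg).as_rotvec()
    return d.round(1),w.round(3)
E
python3 - <<'E'
from bench import ctrl
from h import *
S=ctrl.camera_model("scene");D=ctrl.camera_model("side")
print('bottle',unproj(D,[(437,293),(453,220)],0)[:,:2],'small side',unproj(D,[(345,271),(378,262),(391,275),(358,287)],.014)[:,:2])
p=unproj(D,[(437,290)],0)[0]
for h in (.15,.2,.25,.3): print(h,proj(D,p+[0,0,h]))
print(row(ctrl.get_state(),[.645,-.288,.237],Rt(-.08)))
E
```

```text
bottle [[ 0.86205151 -0.34378869]
 [ 1.02816271 -0.08883667]] small side [[ 0.68405573 -0.27219982]
 [ 0.76592227 -0.25014228]
 [ 0.77870324 -0.29494765]
 [ 0.69656964 -0.32386461]]
0.15 [[453.6405392  231.73353231]]
0.2 [[459.85461711 210.03475494]]
0.25 [[466.45544241 187.02079387]]
0.3 [[473.48134234 162.56451554]]
(array([ 540. , -194.1,   -1.1]), array([-0.001,  0.   ,  0.361]))
```

```bash
python3 -m handwheel '[[60,-20,0,0,0,0.08,0],[120,-42,0,0,0,0.16,0],[180,-64,0,0,0,0.24,0],[240,-86,0,0,0,0.32,0],[300,-108,0,0,0,0.361,0],[360,-130,0,0,0,0.361,0],[420,-152,0,0,0,0.361,0],[480,-174,0,0,0,0.361,0],[540,-194,0,0,0,0.361,0],[540,-194,0,0,0,0.361,0]]'
```

```text
time: 1.4
position: [0.6488, -0.2819, 0.2353]
tool_rot: [-3.135, 0.112, -0.001]
ft_force: [-1.4, -0.4, -0.5]
grip_width: 0.5
```

```bash
python3 -m handwheel '[[0,2,60,0,0,0,0],[-2,5,120,0,0,0,0],[-2,5,180,0,0,0,0],[-2,5,212,0,0,0,0],[-2,5,216,0,0,0,0]]'
python3 - <<'E'
from bench import ctrl
from h import *
st=ctrl.get_state();print(st['position'],st['tool_rot'],st['ft_force'])
im=ctrl.get_image("side"); crop(im,200,150,420,330,3.5,'pics/s1.png')
im=ctrl.get_image("scene"); crop(im,80,130,330,360,2.6,'pics/c1.png')
E
```

```text
time: 2.02
position: [0.6397, -0.2934, 0.017]
tool_rot: [-3.137, 0.127, 0.01]
ft_force: [0.2, -0.5, 0.9]
grip_width: 0.498
[ 0.63970616 -0.29339185  0.01697817] [-3.13723662  0.12730207  0.01011721] [ 0.1539625  -0.54502725  0.90657739]
```

View pics/s1.png

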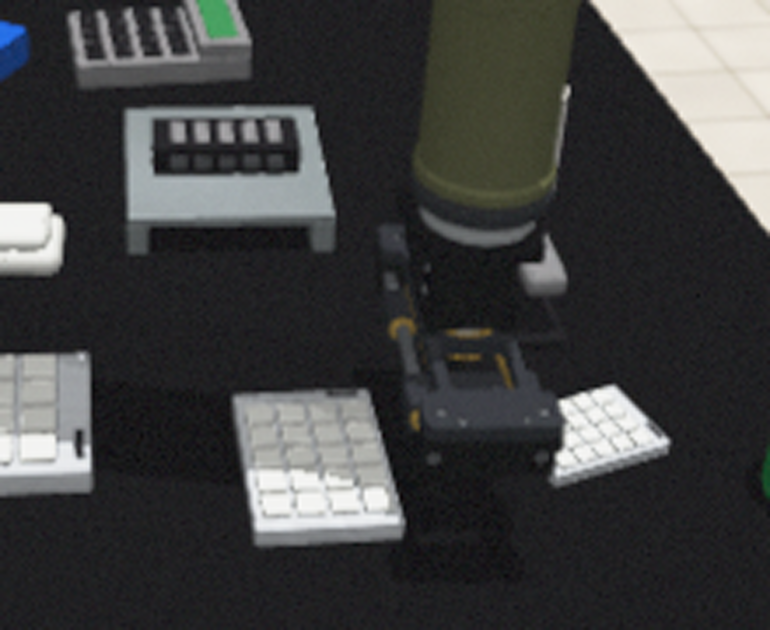

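View pics/c1.png

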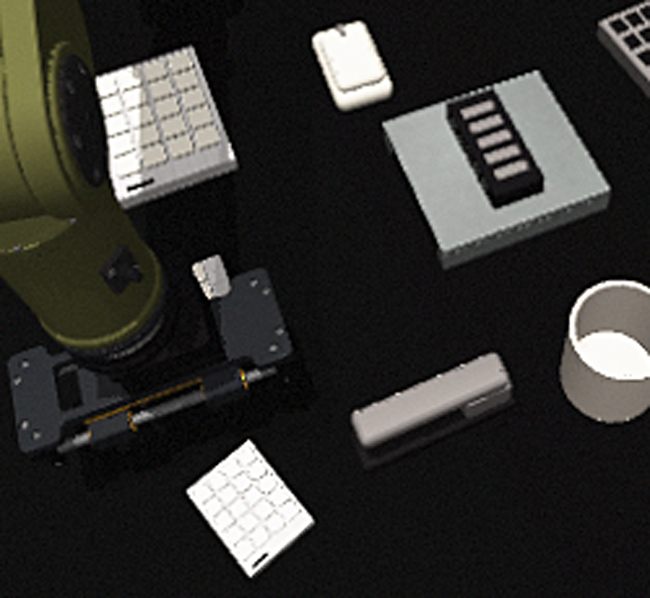

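```bash
python3 -m handwheel '[[-12,0,0,0,0,0,0],[-20,0,0,0,0,0,0],[-28,0,0,0,0,0,0],[-36,0,0,0,0,0,0],[-44,0,0,0,0,0,0],[-51,0,0,0,0,0,0],[-57,0,0,0,0,0,0],[-61,0,0,0,0,0,0],[-61,0,0,0,0,0,0]]'; python3 -m handwheel '[[40,0,0,0,0,0,0],[40,0,-60,0,0,0,0],[40,0,-120,0,0,0,0],[40,0,-120,0,0,0,0]]';python3 - <<'E'
from bench import ctrl
from h import *
im=ctrl.get_image("side"); crop(im,225,170,355,310,4.2,'pics/s2.png')
im=ctrl.get_image("scene"); crop(im,80,130,330,360,2.6,'pics/c2.png')
E
```

```text
time: 3.25
position: [0.5811, -0.2884, 0.0202]
tool_rot: [-3.139, 0.126, 0.002]
ft_force: [0.6, 0.1, -0.1]
grip_width: 0.498
time: 3.75
position: [0.6249, -0.2928, 0.1464]
tool_rot: [3.135, -0.126, 0.013]
ft_force: [0.3, 0.0, -1.4]
grip_width: 0.499
```

View pics/s2.png

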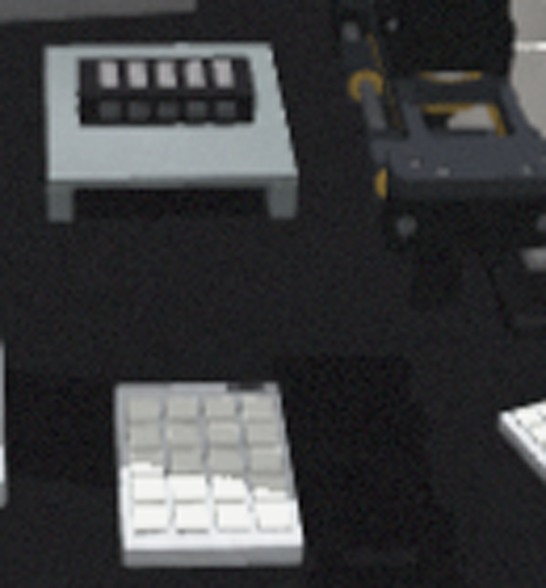

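View pics/c2.png

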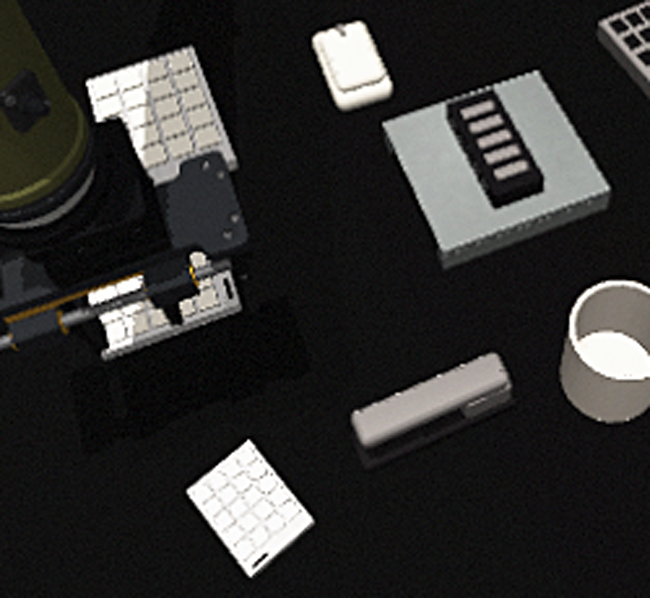

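```bash
cat >> h.py <<'E'
def fitk(D,px,sx=.086,sy=.12,z=.014,t0=-.08):
    q=unproj(D,px,z)
    f=lambda p:np.linalg.norm(q[:,None,:2]-box(*p,sx,sy,z,z)[None,4:,:2],axis=2).min(1)
    r=least_squares(f,[q[:,0].mean(),q[:,1].mean(),t0]); return r.x.round(4),f(r.x).round(4)
def rel(k,r=(.5478,.0305,-.0825)):
    d=np.array(k[:2])-r[:2]; c,s=np.cos(r[2]),np.sin(r[2])
    return np.array([c*d[0]+s*d[1],-s*d[0]+c*d[1],k[2]-r[2]]).round(4)
E
python3 - <<'E'
from bench import ctrl
from h import *
D=ctrl.camera_model("side")
k,e=fitk(D,np.array([(115,388),(277,384),(302,546),(123,552)])/4.2+[225,170]-.38)
print(k,e,rel(k))
st=ctrl.get_state()
print(row(st,[.515,-.40,.12],Rt(np.pi/2-.08)),row(st,[.515,-.40,.12],Rt(-np.pi/2-.08)))
E
```

```text
[ 0.5255 -0.2842 -0.0755] [0.0008 0.0005 0.0012 0.0007] [ 0.0037 -0.3155  0.007 ]
(array([-97.5, 116.5,  20.7]), array([-0.000e+00,  1.000e-03, -1.571e+00])) (array([-97.5, 116.5,  20.7]), array([1.000e-03, 0.000e+00, 1.571e+00]))
```

```bash
python3 -m handwheel '[[-12,12,0,0,0,-0.18,0],[-25,25,0,0,0,-0.36,0],[-40,40,0,0,0,-0.54,0],[-55,55,0,0,0,-0.72,0],[-70,70,0,0,0,-0.9,0],[-85,85,0,0,0,-1.08,0],[-97,100,0,0,0,-1.26,0],[-97,110,0,0,0,-1.44,0],[-97,116,0,0,0,-1.571,0],[-97,116,0,0,0,-1.571,0],[-97,116,0,0,0,-1.571,0]]'
python3 - <<'E'
from bench import ctrl
from h import *
st=ctrl.get_state()
print(st['joint_positions'].round(2)); g=Rt(np.pi/2-.08,.61)
print(row(st,[.518,-.40,.12],g))
E
```

```text
time: 5.22
position: [0.5153, -0.3986, 0.1392]
tool_rot: [-2.308, -2.127, 0.0]
ft_force: [0.1, -1.2, 0.6]
grip_width: 0.499
[ 1.02  0.44 -0.52  1.55  0.23  1.22  0.38]
(array([-1.2,  2.8, 19.2]), array([-0.001,  0.608, -0.002]))
```

```bash
python3 -m handwheel '[[0,0,0,0,0.18,0,0],[0,0,0,0,0.36,0,0],[0,0,0,0,0.5,0,0],[0,0,0,0,0.608,0,0],[0,0,0,0,0.608,0,0],[0,0,0,0,0.608,0,0]]'
python3 - <<'E'
from bench import ctrl
from h import *
st=ctrl.get_state()
print(st['joint_positions'].round(2)); g=Rt(np.pi/2-.08,.61)
print(row(st,[.518,-.385,.020],g)); print(R.from_rotvec(st['tool_rot']).as_matrix().round(3))
E
```

```text
time: 5.98
position: [0.5166, -0.3982, 0.1409]
tool_rot: [-1.956, -1.808, -0.613]
ft_force: [0.3, -0.1, 0.0]
grip_width: 0.5
[ 1.18  0.77 -0.57  1.21 -0.11  1.61  0.61]
(array([-58.1,   0.3, 106.8]), array([-0.001,  0.003,  0.001]))
[[ 0.064  0.997  0.045]
 [ 0.819 -0.079  0.569]
 [ 0.57   0.    -0.821]]
```

```bash
python3 -m handwheel '[[-20,0,37,0,0,0,0],[-40,0,74,0,0,0,0],[-54,0,100,0,0,0,0],[-58,0,107,0,0,0,0],[-58,0,107,0,0,0,0]]'
python3 - <<'E'
from bench import ctrl
from h import *
st=ctrl.get_state()
print(st['ft_force'],st['position']); g=Rt(np.pi/2-.08,.61)
u=np.array([.0824,.9966])
tail0=np.array([.5255,-.2842])-.06*u
# final: tail 6 mm inside deck edge ; riser (.5478,.0305)
edge=np.array([.5478,.0305])-.08*u; print('tail',tail0,'edge',edge)
for ins in (-.03,-.005,.003,.005):
    p=edge+(ins-.0158)*u
    print(ins,p,row(st,[p[0],p[1],.020],g))
im=ctrl.get_image("side"); crop(im,200,150,390,350,3,'pics/s3.png')
E
```

```text
time: 6.6
position: [0.5178, -0.3854, 0.0209]
tool_rot: [-1.956, -1.809, -0.613]
ft_force: [0.3, -0.8, 0.3]
grip_width: 0.5
[ 0.33950721 -0.81667797  0.33377723] [ 0.51777163 -0.3854293   0.0209396 ]
tail [ 0.520556 -0.343996] edge [ 0.541208 -0.049228]
-0.03 [ 0.53743408 -0.09487228] (array([238.7,  -3.2, 166.8]), array([0.   , 0.003, 0.002]))
-0.005 [ 0.53949408 -0.06995728] (array([259.2,  -3.1, 181.1]), array([0.   , 0.003, 0.002]))
0.003 [ 0.54015328 -0.06198448] (array([265.8,  -3.1, 185.7]), array([0.   , 0.003, 0.002]))
0.005 [ 0.54031808 -0.05999128] (array([267.4,  -3.1, 186.8]), array([0.   , 0.003, 0.002]))
```

View pics/s3.png

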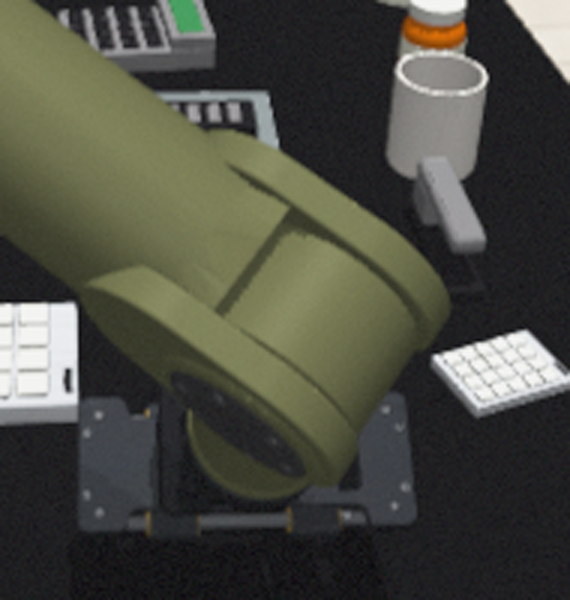

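```bash
python3 -m handwheel '[[10,0,7,0,0,0,0],[24,0,16.8,0,0,0,0],[40,-0.5,28,0,0,0,0],[56,-0.8,39.1,0,0,0,0],[72,-1,50.3,0,0,0,0],[88,-1.2,61.5,0,0,0,0],[104,-1.4,72.7,0,0,0,0],[120,-1.6,83.9,0,0,0,0],[134,-1.8,93.7,0,0,0,0],[146,-2,102,0,0,0,0],[152,-2,106.2,0,0,0,0],[152,-2,106.2,0,0,0,0]]'
python3 - <<'E'
from bench import ctrl
from h import *
im=ctrl.get_image("side"); crop(im,200,150,390,350,3,'pics/s4.png')
im=ctrl.get_image("scene"); crop(im,80,130,330,320,3.1,'pics/c4.png')
E
```

```text
time: 8.15
position: [0.5306, -0.1997, 0.0205]
tool_rot: [-1.956, -1.807, -0.615]
ft_force: [0.9, -2.1, 4.8]
grip_width: 0.5
```

View pics/s4.png

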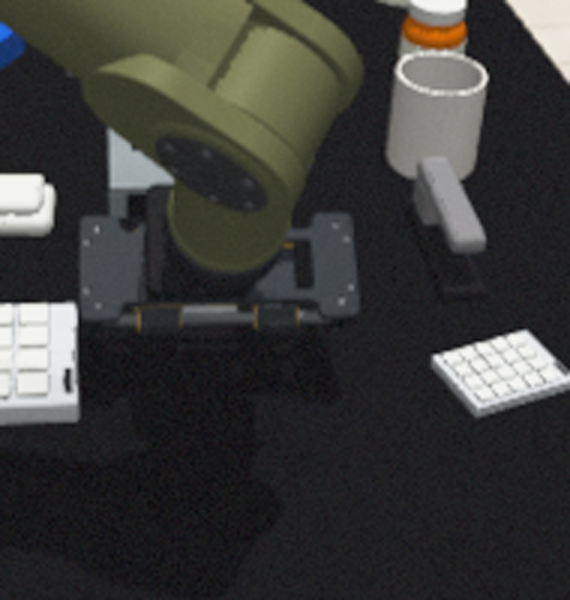

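View pics/c4.png

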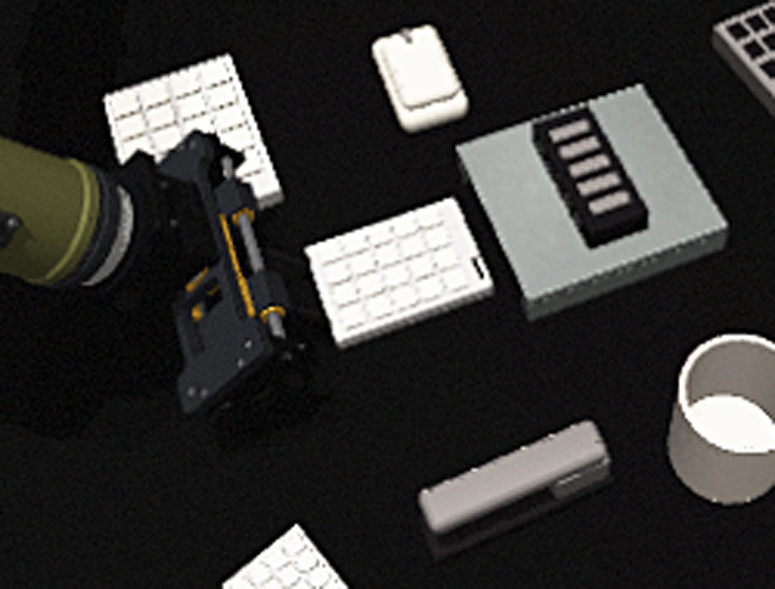

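Run:
```python
from bench import ctrl
from h import *
S=ctrl.camera_model("scene");t=lambda l:np.array(l)/3.1+[80,130]-.34
r=fitk(S,t([(457,148),(643,85),(728,238),(527,302)]),.15,.16,.031);print(r)
k=fitk(S,t([(306,247),(457,199),(494,290),(339,338)]));print(k,rel(k[0],r[0]))
st=ctrl.get_state();print(st['position'],st['ft_force'])
```

```text
(array([ 0.5532,  0.027 , -0.1026]), array([0.001 , 0.0036, 0.0043, 0.0024]))
(array([ 0.5398, -0.1248, -0.1106]), array([0.001 , 0.0011, 0.0014, 0.0035])) [ 0.0022 -0.1524 -0.008 ]
[ 0.53061704 -0.19969886  0.02039877] [ 0.75951509 -0.24145416  5.68580753]
```

Run:
```python
from bench import ctrl
from h import *
im=ctrl.get_image("wrist"); crop(im,0,0,512,384,1.5,'pics/w4.png')
st=ctrl.get_state();print(st['position'],st['ft_force'])
```

```text
[ 0.53060345 -0.19970238  0.02037723] [ 0.48157345 -1.13434536  5.96770849]
```

View pics/w4.png

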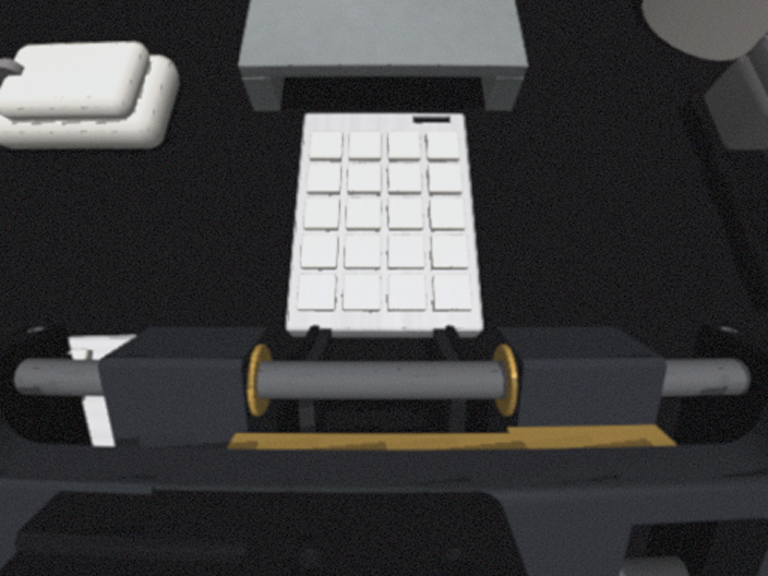

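Run:
```python
from bench import ctrl
from h import *
st=ctrl.get_state(); g=Rt(np.pi/2-.085,.5);u=np.array([np.sin(.085),np.cos(.085)])
p=st['position'][:2]-.012*u; print(row(st,[*p,.0215],g)); print(row(st,[*p,.0185],g))
```

```text
(array([-9.2, -0.1, -7.8]), array([-0.002, -0.11 ,  0.005]))
(array([-10.9,  -0.1,  -5.3]), array([-0.002, -0.11 ,  0.005]))
```

```bash
python3 -m handwheel '[[-9,0,-7.5,0,0,0,0],[-9,0,-7.5,0,-0.11,0.005,0],[-10.9,0,-5.3,0,-0.11,0.005,0],[-10.9,0,-5.3,0,-0.11,0.005,0]]';  python3 - <<'E'
from bench import ctrl
from h import *
st=ctrl.get_state(); g=Rt(np.pi/2-.085,.5);u=np.array([np.sin(.085),np.cos(.085)])
print(st['position'],st['ft_force'])
e=np.array([.5435,-.051])
for i in (-.03,-.01,0): 
  p=e+(i-.015)*u; print(i,p,row(st,[*p,.0187],g))
E
```

```text
time: 8.8
position: [0.5286, -0.2124, 0.0172]
tool_rot: [-2.029, -1.863, -0.515]
ft_force: [0.9, 1.9, 3.7]
grip_width: 0.496
[ 0.52864262 -0.21240025  0.01722486] [0.94201152 1.92130954 3.66193353]
-0.03 [ 0.5396796  -0.09583754] (array([103.4,   1.2,  54.9]), array([-0.003, -0.001, -0.001]))
-0.01 [ 0.54137756 -0.07590974] (array([121. ,   1.2,  64.5]), array([-0.003, -0.001, -0.001]))
0 [ 0.54222653 -0.06594585] (array([129.7,   1.2,  69.3]), array([-0.003, -0.001, -0.001]))
```

```bash
python3 -m handwheel '[[8,0.1,3.5,0,0,0,0],[18,0.2,8.8,0,0,0,0],[30,0.4,15.2,0,0,0,0],[43,0.5,22.2,0,0,0,0],[56,0.7,29.2,0,0,0,0],[69,0.8,36.2,0,0,0,0],[82,1,43.3,0,0,0,0],[95,1.1,50.3,0,0,0,0],[106,1.2,56.3,0,0,0,0],[115,1.2,61.1,0,0,0,0],[119,1.2,63.3,0,0,0,0],[119,1.2,63.3,0,0,0,0]]'
python3 - <<'E'
from bench import ctrl
from h import *
im=ctrl.get_image("wrist"); crop(im,0,0,512,384,1.5,'pics/w5.png')
im=ctrl.get_image("scene"); crop(im,130,110,330,260,4,'pics/c5.png')
st=ctrl.get_state();print(st['position'],st['ft_force'])
E
```

```text
time: 10.3
position: [0.5414, -0.0784, 0.0187]
tool_rot: [-2.03, -1.865, -0.514]
ft_force: [0.1, 0.2, -0.2]
grip_width: 0.502
[ 0.54146979 -0.07905024  0.01863036] [0.08414498 0.58053286 0.61409316]
```

View pics/w5.png

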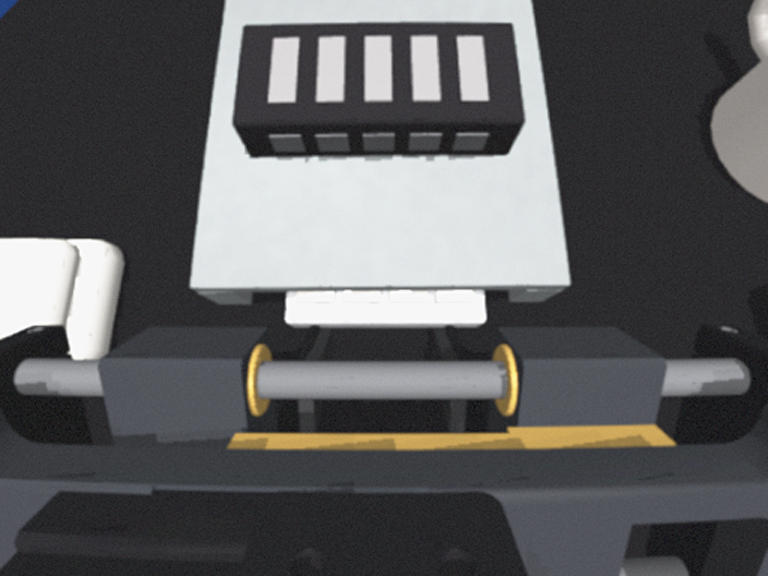

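View pics/c5.png

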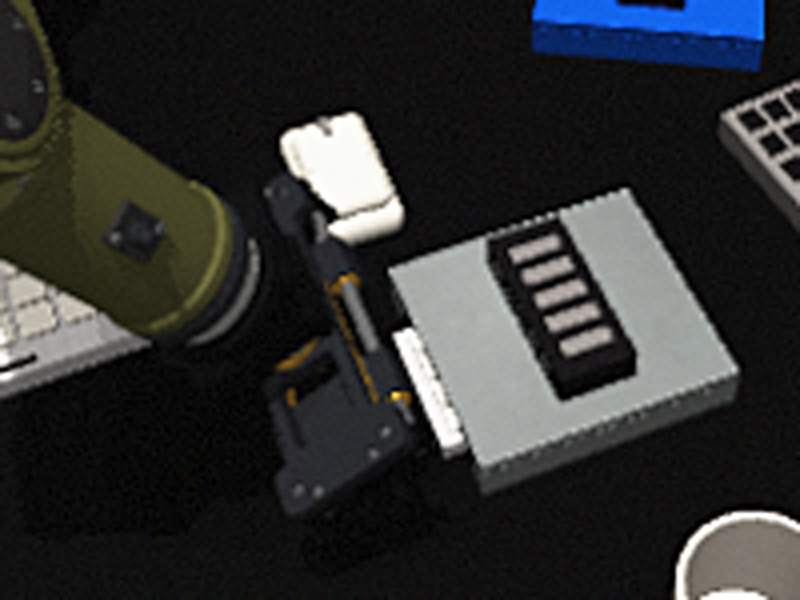

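Run:
```python
from bench import ctrl
from h import *
W=ctrl.camera_model("wrist");S=ctrl.camera_model("scene");w=lambda l:np.array(l)/1.5-.17
r=lambda a:a.round(4).tolist()
print('deck edge top',r(unproj(W,w([(191,289),(570,287)]),.031)))
print('key tail bottom',r(unproj(W,w([(285,325),(486,325)]),0.001)))
print('key tail top',r(unproj(W,w([(287,318),(486,318)]),0.014)))
print('mouse W',r(unproj(W,w([(124,260),(105,358)]),0.012)))
s=lambda l:np.array(l)/4+[130,110]-.375
print('mouse S',r(unproj(S,s([(403,215),(350,240),(400,230),(360,115),(283,140)]),0.01)))
print('deck edge S',r(unproj(S,s([(389,268),(484,468)]),.031)),'tail S',r(unproj(S,s([(395,333),(446,451)]),.014)))
```

```text
deck edge top [[0.4684, -0.044, 0.031], [0.616, -0.0557, 0.031]]
key tail bottom [[0.498, -0.0561, 0.001], [0.5891, -0.0637, 0.001]]
key tail top [[0.502, -0.0554, 0.014], [0.586, -0.0625, 0.014]]
mouse W [[0.4279, -0.0224, 0.012], [0.4224, -0.066, 0.012]]
mouse S [[0.4188, -0.014, 0.01], [0.4216, -0.0522, 0.01], [0.4291, -0.0208, 0.01], [0.3254, -0.0031, 0.01], [0.322, -0.0579, 0.01]]
deck edge S [[0.469, -0.0447, 0.031], [0.6189, -0.0556, 0.031]] tail S [[0.5028, -0.0576, 0.014], [0.5903, -0.0659, 0.014]]
```

```bash
python3 -m handwheel '[[4,0,2.2,0,0,0,0],[14,0,7.7,0,0,0,0],[14,0,7.7,0,0,0,0],[14,0,7.7,0,0,0,0]]'
python3 - <<'E'
from bench import ctrl
from h import *
im=ctrl.get_image("wrist"); crop(im,100,150,420,250,2.4,'pics/w6.png')
W=ctrl.camera_model("wrist")
im=ctrl.get_image("scene"); crop(im,190,140,330,245,5,'pics/c6.png')
st=ctrl.get_state();print(st['position'],st['ft_force'])
E
```

```text
time: 10.9
position: [0.5426, -0.0623, 0.0185]
tool_rot: [-2.03, -1.866, -0.513]
ft_force: [-1.0, 0.8, -0.5]
grip_width: 0.5
[ 0.54264108 -0.06277993  0.01847313] [-0.74953401 -0.72407016  0.3721527 ]
```

View pics/w6.png

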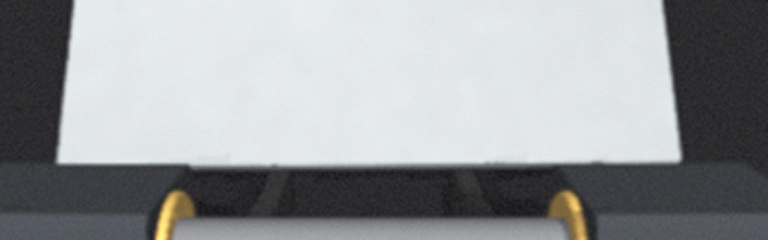

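View pics/c6.png

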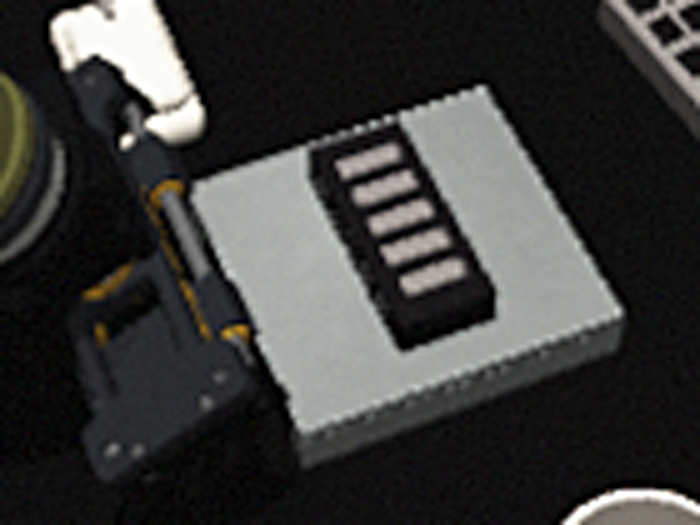

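```bash
python3 -m handwheel '[[3,0,1.6,0,0,0,0],[3,0,1.6,0,0,0,0]]'; python3 -m handwheel '[[-30,0,-16.4,0,0,0,0],[-60,0,-33,0,0,0,0],[-60,0,-33,0,0,0,0]]';python3 - <<'E'
from bench import ctrl
from h import *
im=ctrl.get_image("wrist"); crop(im,80,100,420,260,2.3,'pics/w7.png')
W=ctrl.camera_model("wrist")
st=ctrl.get_state();print(st['position'],st['ft_force'])
E
```

```text
time: 11.25
position: [0.5431, -0.0598, 0.0185]
tool_rot: [-2.031, -1.866, -0.513]
ft_force: [0.2, -0.6, -0.6]
grip_width: 0.5
time: 11.62
position: [0.5373, -0.1316, 0.0184]
tool_rot: [-2.037, -1.861, -0.514]
ft_force: [0.2, 0.2, -1.2]
grip_width: 0.501
[ 0.53721659 -0.12899829  0.01871827] [0.07374603 0.78072176 0.16093814]
```

View pics/w7.png

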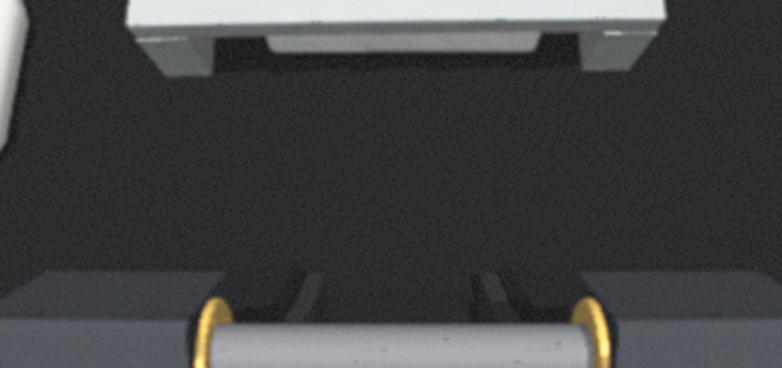

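Run:
```python
from bench import ctrl
from h import *
W=ctrl.camera_model("wrist");w=lambda l:np.array(l)/2.3+[80,100]-.28
p=unproj(W,w([(165,75),(212,75),(583,70),(630,70),(274,52),(535,51)]),0.0005)[:,:2]
d=p[3]-p[0];d/=np.linalg.norm(d);n=np.array([-d[1],d[0]])
print(p.round(4)); print(((p-p[0])@np.c_[d,n]).round(4), np.arctan2(d[1],d[0]), np.arctan2(*(p[5]-p[4])[::-1]))
```

```text
[[ 0.4667 -0.0402]
 [ 0.482  -0.0416]
 [ 0.6016 -0.0503]
 [ 0.617  -0.0516]
 [ 0.5024 -0.0353]
 [ 0.5871 -0.0424]]
[[ 0.000e+00  0.000e+00]
 [ 1.540e-02 -3.000e-04]
 [ 1.353e-01  1.000e-04]
 [ 1.507e-01 -0.000e+00]
 [ 3.520e-02  7.500e-03]
 [ 1.202e-01  6.900e-03]] -0.07576912629013019 -0.08314167290085134
```

```bash
python3 -m handwheel '[[0,0,-40,0,0,0,0],[0,0,-90,0,0,0,0],[-30,0,-150,0,0,0,0],[-60,0,-200,0,0,0,0],[-60,0,-200,0,0,0,0],[-60,0,-200,0,0,0,0]]';python3 - <<'E'
from bench import ctrl
from h import *
cv2.imwrite('pics/c8.png',ctrl.get_image("scene")[:,:,::-1])
cv2.imwrite('pics/s8.png',ctrl.get_image("side")[:,:,::-1])
a=cv2.imread('pics/scene0.png');b=cv2.imread('pics/c8.png')
crop(b[:,:,::-1],190,80,390,310,2.5,'pics/c8z.png')
d=cv2.absdiff(a,b).max(2)>60
cv2.imwrite('pics/d8.png',np.hstack([cv2.resize((d*255).astype(np.uint8),None,fx=.75,fy=.75),cv2.resize(cv2.cvtColor(cv2.imread('pics/s8.png'),cv2.COLOR_BGR2GRAY),None,fx=.75,fy=.75)]))
E
```

```text
time: 12.42
position: [0.5254, -0.2734, 0.1657]
tool_rot: [-2.027, -1.866, -0.515]
ft_force: [-1.3, -0.4, -0.3]
grip_width: 0.496
```

View pics/d8.png

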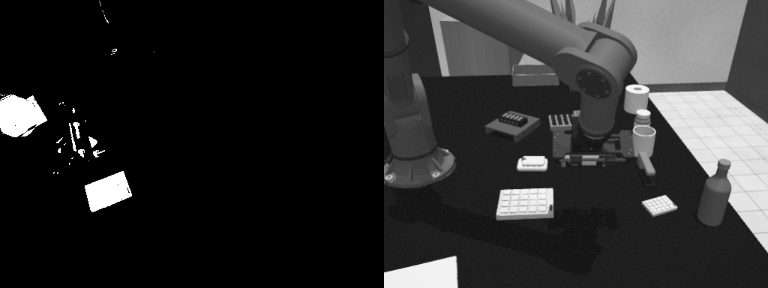

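View pics/c8z.png

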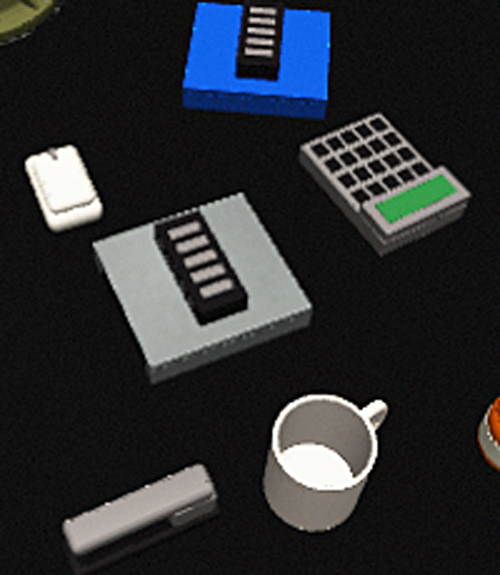

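```bash
python3 -c "
from bench import ctrl
print(ctrl.close_job(), ctrl.get_state()['time'])"
```

```text
the job is handed in; nothing more can be done
the job is handed in; nothing more can be done
```

The keypad is under the riser, flat on the desk, with neither end sticking out, and I handed the job in at about 12.5 s of the 58 s allowed. I pushed it sideways onto the tunnel's line. Then I pushed its end in with the two half-open fingertips, tilted to reach a little under the deck.

**Keypad position:** the wrist view measured after the push put the near end about 7 mm inside the deck edge. From the known lengths, the far end is about 33 mm inside. The keypad is about 2 mm off the tunnel's centre line and 0.007 rad off square. It is not centred lengthwise, because the fingertips could not reach further without touching the deck.

**Other objects:** comparing the scene camera's first and last pictures shows no change at the riser, mouse, calculator, stapler or mug. The arm had backed away and was touching nothing when I handed in.

**Disagreements:**
- The two fixed cameras disagreed on the riser's position and angle by up to about 6 mm and 0.02 rad, so I used the wrist view for the final position.
- The wrist read about 6 N upward part-way through the end push, probably the fingertips resting on the case edge. I backed off and tilted the gripper less. The reading was still about 4 N just after that and stayed within about 2 N for the rest of the job.

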